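Fit the finished keys into the puzzle-box carcass

ROBOT

A 6-joint arm with a two-finger parallel gripper is mounted at the origin on the work surface. World frame = base frame: x ahead of the robot, y to its left, z up, the work surface at z = 0. Lengths are in m, angles in rad, forces in N, time in s.
With the tool pointing down it reaches from about 0.4 to 0.825 m from the base axis. Payload 7 kg.
Tool frame: the origin (TCP) lies on the centre line of the jaws, within the pads' length; the fingertips stand 11 mm ahead of it and the grasp point (between the pads) lies 8 mm behind it (tips_ahead is the z of the fingertips in the tool frame, in m); z points along the fingers, y is the line along which they close (so a half turn about z gives the same grasp; the last joint's range is limited). The gripper opens to 88 mm and grips with 3 to 60 N. Pads are 19 mm wide; open, the fingers measure 130 mm over their backs; the gripper's body (78 mm by 193 mm) begins 47 mm behind the grasp point.
Start: joints at [1.391, 0.359, 0.012, 0, -1.224, -0.288], TCP at [0.304, 0.602, 0.238] pointing down, gripper open.
Joint ranges: [-3.07, 3.07], [-1.43, 2.12], [-1.02, 1.25], [-3.03, 1.67], [-3.05, -0], [-3.03, 3.03]. Speed limits (rad/s): [2.39, 2.39, 3.01, 3.14, 3.14, 3.14].

INTERFACE

Orientations are given as a rotation vector (axis times angle).
In Python, from workcell import get_obs, camera, calibration, hand_in, recognise, regions_of, tips_ahead gives the robot as it stands.
- The arm moves only by the tool play_rows, never from a script. Its argument "plan" is a list of rows, each an object with "fingers": the finger opening in cm, from 0 to 8.76; "travel": the shift along the tool's x, y, z in cm, a list of three; "rotation": the turn, a rotation vector about the tool's x, y, z in units of 5 degrees (1.0 is 5 degrees), a list of three. A call has 1 to 5 rows; each row shifts and turns the commanded pose from where the row before left it, along the tool's axes as they then stand; what a row does not reach is not made up. A row lasts 1/8 s, in which the tool goes at most 62.5 mm and 10.7 degrees, less where a joint would pass 70% of its speed; a pose out of reach is approached as far as the arm can. A call with a gripper value outside its range is refused whole. The fingers move at their own pace and stop on an object; "squeeze" is the grip in N (left out, the last holds). Time passes only in rows, so rows that do not move let the fingers close. It gives the time, the measured TCP pose, the force, the opening and the grip force at its end, in the units of the state.
- get_obs(): the state, without advancing time (a new reading comes with each control period).
- camera(name): name is "scene" or "top" or "wrist"; returns (picture, depth): 400x640x3 uint8, blue, green, red; 400x640 float32, m along the optical axis (not along the pixel's ray), 0 where there is no reading.
- calibration(name): a dict with "K" (3x3 intrinsics, pixels), "rvec" (rotation vector, rad) and "tvec" (3), from world to camera coordinates, as OpenCV has them. Camera axes: x right, y down, z forward; pixel columns grow to the right and rows downward; lengths in m; the calibration is good to about 2 mm. A picture is of the moment at which its call begins: read the wrist's pose just before it. calibration takes no time and is no camera call; for the wrist camera it gives the pose at the moment of the call.
- hand_in(): hands the job in; it is judged then, once.
Trained networks look in the newest picture that a camera, given by its name, has taken for a name from the list of things; names that differ only in an ending like _2 or _b are one class to them, and where a whole thing is asked for, a point or a joint stands for the part that bears it (a point fixed in the world has none). Each returns a list of dicts, best first, with "p" (0 to 1); they miss things now and then, are a little off and sometimes report something else, mostly with a low value. They report only what shows in the picture. A call takes as long as a camera call. They do not tell look-alikes from the thing itself.
- recognise(camera, name): "uv" ([column, row] in pixels, amid what is visible of it).
- regions_of(camera, name): "region" (400x640 bool, what is visible of it) and "uv" ([column, row] in pixels, amid what is visible of it).
The state is a dict: "time": time; "joint_positions": joint angles; "dq": joint speeds; "effort": joint torques, N m; "eef_pos": TCP position; "orientation": TCP orientation; "ft_force": force on the tool from outside, world axes, zero at the start; "ft_torque": the same for the moment, N m; "gripper_width": finger opening in m; "grip_force": force on a finger pad.
Only numpy, scipy, OpenCV 4.12 (cv2) and the standard library are available. Lean on these libraries where they do the work, as an engineer would, in place of code of your own. Each camera call takes 0.05 s, during which the arm holds its last target. There are 200 camera calls.

TASK

Three of the six loose wooden pieces on the bench are finished puzzle-box keys, with a narrow tongue cut on one end; set each one down flat in the bay of the box carcass made for it: the long key in the long bay, the short key in the short narrow bay, the wide key in the wide bay. The tongue may point either way along the bay. Leave the three plain blanks, which have no tongue, lying where they are.

Things in the scene. Friction and masses are not known exactly. Their poses are not given: they have to be found in the camera images.
- long_key: finished long key: light wooden bar, 88 mm long and 24 mm wide overall, the last 16 mm of one end cut down on both sides to a centred tongue 10 mm wide (full height). About 50 g; take it across its 24 mm width, best 6 mm from the origin away from the tongue. Origin: centre of the underside; x along the length, towards the tongue, z up. Height 34 mm.
- short_key: finished short key: light wooden bar, 60 mm long and 24 mm wide overall, the last 16 mm of one end cut to a centred tongue 10 mm wide. About 35 g; take it across its 24 mm width, best 6 mm from the origin away from the tongue. Origin: centre of the underside; x along the length, towards the tongue, z up. Height 34 mm.
- wide_key: finished wide key: light wooden block, 60 mm long and 44 mm wide overall, the last 16 mm of one end cut to a centred tongue 10 mm wide. About 62 g; take it across its 44 mm width, best 6 mm from the origin away from the tongue. Origin: centre of the underside; x along the length, towards the tongue, z up. Height 34 mm.
- long_blank: plain uncut long blank, look-alike of the long key: light wooden block 88 x 24 x 34 mm high, square at both ends, no tongue. Stays where it lies. Origin: centre of the underside, x along the length, z up.
- short_blank: plain uncut short blank, look-alike of the short key: light wooden block 60 x 24 x 34 mm high, square at both ends, no tongue. Stays where it lies. Origin: centre of the underside, x along the length, z up.
- wide_blank: plain uncut wide blank, look-alike of the wide key: light wooden block 60 x 44 x 34 mm high, square at both ends, no tongue. Stays where it lies. Origin: centre of the underside, x along the length, z up.
- long_bay: walnut insert 116 x 72 x 18 mm, fixed in the carcass; open light-floored pocket 102 x 38 mm, 12 mm deep in its middle: bay for the long key. Origin: centre of its underside, 4 mm above the bench; x along the pocket's length, z up. Pocket floor 10 mm and rim 22 mm above the bench. Grip keys 13 mm or more above their underside, so that fingertips clear the rim.
- short_bay: walnut insert 116 x 72 x 18 mm, fixed in the carcass; open light-floored pocket 74 x 38 mm, 12 mm deep in its middle: bay for the short key. Origin: centre of its underside, 4 mm above the bench; x along the pocket's length, z up. Pocket floor 10 mm and rim 22 mm above the bench. Grip keys 13 mm or more above their underside, so that fingertips clear the rim.
- wide_bay: walnut insert 116 x 72 x 18 mm, fixed in the carcass; open light-floored pocket 74 x 58 mm, 12 mm deep in its middle: bay for the wide key. Origin: centre of its underside, 4 mm above the bench; x along the pocket's length, z up. Pocket floor 10 mm and rim 22 mm above the bench. Grip keys 13 mm or more above their underside, so that fingertips clear the rim.
- carcass: half-finished low open box of light wood, 130 x 230 x 22 mm high, walls 7 mm, floor 4 mm, fixed to the bench; three dark walnut inserts fill it side by side along its y axis, in any order. Origin: centre of the underside, y along its 230 mm length, z up.
There are look-alikes about, which are no part of the job. Leave any red look-alike of the wide_key alone.

How it is judged:
By the outcome, as a careful person would: the job done as asked, in the order asked, and still so for the second after the job is handed in, with the robot touching nothing.
It also fails if it takes over 80 s, if anything falls off the work surface, if the arm or the gripper's body presses on something with over 40 N, if the wrist force passes 120 N, or if a joint passes its speed limit or range.

## Working session

There is one attempt and no reset: what is moved stays moved. The work goes in short steps, Python scripts to look and compute and a tool call to move; the robot and the scene stay as the last step left them, time stands still between calls to the robot, and variables do not carry over. Pictures are saved under pics/ and viewed, at most 14 in all, crops included, and the job is handed in when it is done.

Besides the shell and the picture viewer there is one more tool, called after "Emit:" by a JSON object that holds its "fn" and its "kwargs", one argument or row to a line. play_rows: Moves the arm, as the interface text tells. Its arguments: {"type":"object","properties":{"plan":{"type":"array"},"squeeze":{"type":"number"}},"required":["plan"]}

```bash
mkdir -p pics; cat > h.py <<'E'
import numpy as np, cv2
from workcell import *
def cal(n):
    c=calibration(n); return np.array(c["K"],float),cv2.Rodrigues(np.array(c["rvec"],float))[0],np.array(c["tvec"],float).reshape(3)
def cloud(n,depth):
    K,R,t=cal(n); v,u=np.mgrid[:400,:640]
    p=np.stack([(u-K[0,2])/K[0,0]*depth,(v-K[1,2])/K[1,1]*depth,depth],-1)
    return (p-t)@R   # world xyz per pixel
E
python3 - <<'E'
from h import *
o=get_obs(); print({k:np.round(v,3).tolist() for k,v in o.items()}, tips_ahead)
for n in ("top","scene"):
    im,d=camera(n); cv2.imwrite(f"pics/{n}0.png",im); np.save(f"{n}0.npy",d)
    K,R,t=cal(n); print(n,K.round(1).tolist(),(-R.T@t).round(3))
    for k in ("long_key","short_key","wide_key","long_blank","short_blank","wide_blank","long_bay","short_bay","wide_bay"):
        print(k,[(np.round(r["uv"]).astype(int).tolist(),round(r["p"],2)) for r in recognise(n,k)])
E
```

```text
{'time': 0.0, 'joint_positions': [1.391, 0.359, 0.011, -0.0, -1.224, -0.288], 'dq': [0.0, 0.002, -0.0, -0.003, -0.0, -0.0], 'effort': [0.002, -58.272, 29.305, 6.997, 0.007, -0.0], 'eef_pos': [0.304, 0.602, 0.237], 'orientation': [3.054, -0.728, -0.0], 'ft_force': [1.2, -0.742, -0.226], 'ft_torque': [-0.046, 0.009, -0.011], 'grip_force': 0.0, 'gripper_width': 0.088} 0.011
top [[373.7, 0.0, 316.5], [0.0, 373.7, 198.4], [0.0, 0.0, 1.0]] [0.424 0.013 0.998]
long_key [([330, 148], 0.82), ([434, 222], 0.65)]
short_key [([386, 157], 0.67)]
wide_key [([431, 189], 0.97), ([372, 241], 0.68), ([390, 210], 0.62)]
long_blank [([437, 222], 0.89), ([251, 188], 0.57)]
short_blank [([430, 153], 0.87)]
wide_blank [([334, 206], 0.9), ([386, 158], 0.31)]
long_bay [([268, 165], 0.77), ([210, 176], 0.35)]
short_bay [([236, 169], 0.92)]
wide_bay [([212, 177], 0.79)]
scene [[393.1, 0.0, 318.9], [0.0, 393.1, 201.0], [0.0, 0.0, 1.0]] [ 0.976 -0.451  0.772]
long_key [([349, 247], 0.66)]
short_key [([298, 277], 0.93)]
wide_key [([264, 242], 0.98), ([256, 211], 0.86), ([244, 279], 0.67)]
long_blank [([210, 261], 0.89)]
short_blank [([257, 310], 0.93), ([410, 169], 0.33)]
wide_blank []
long_bay [([382, 197], 0.72)]
short_bay [([398, 185], 0.61)]
wide_bay [([410, 170], 0.71)]
```

```bash
python3 - <<'E'
import cv2
im=cv2.imread("pics/top0.png")[110:280,190:460]
cv2.imwrite("pics/top0z.png",cv2.resize(im,(794,500),interpolation=cv2.INTER_CUBIC))
E
```

```text
(no output)
```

View pics/top0z.png

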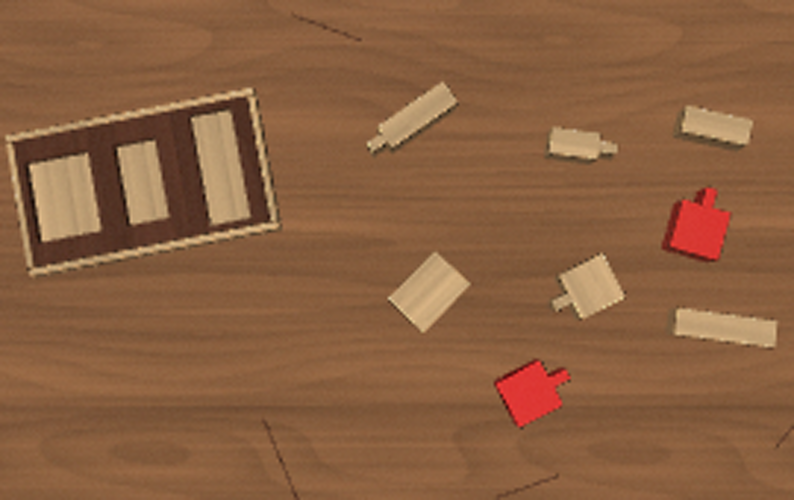

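View pics/scene0.png

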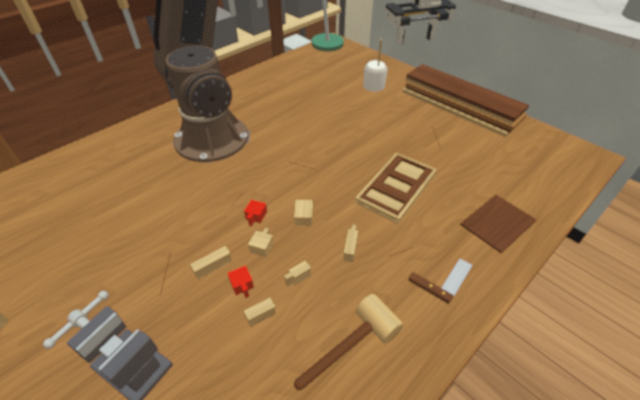

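In the top view (full-image pixels), the things that could be taken for the keys are:
- **Long pieces:** (330,149) has a tongue pointing down-left, so it is the long key. (436,221) is the plain blank.
- **Short pieces:** (386,158) has a tongue pointing right, so it is the short key. (433,152) is the plain blank.
- **Wide pieces:** (391,208) is light wood with a tongue pointing left, so it is the wide key. (335,209) is the plain blank. (428,187) and (371,243) are the red look-alikes.
- **Bays, left to right:** wide at (212,177), short at (238,172), long at (265,167).

```bash
cat > meas.py <<'E'
from h import *
im=cv2.imread("pics/top0.png"); d=np.load("top0.npy"); K,R,t=cal("top")
P=cloud("top",d); z=P[...,2]; print("table z",np.median(z).round(4))
def toz(uv,h):
    r=np.c_[uv,np.ones(len(uv))]@np.linalg.inv(K).T@R; c=-R.T@t
    return (c+r*((h-c[2])/r[:,2])[:,None])[:,:2]
def rect(mask,h,name):
    v,u=np.nonzero(mask); w=toz(np.c_[u,v].astype(float),h)
    (c,s,_)=r=cv2.minAreaRect((w*1000).astype(np.float32)); b=cv2.boxPoints(r)
    e=b[1]-b[0],b[2]-b[1]; e=max(e,key=np.linalg.norm); a=np.arctan2(e[1],e[0])
    pc=w-np.array(c)/1000; x=pc@[np.cos(a),np.sin(a)]; m=w.mean(0)
    print(name,"n",mask.sum(),"c mm",np.round(c,1),"size",np.round(np.sort(s)+2.6,1),"yaw",round(np.degrees(a)%180,1),"mean-off along yaw",round(x.mean()*1000,1),"zmed",np.median(z[mask]).round(4))
n,L=cv2.connectedComponents((z>0.024).astype(np.uint8))
for nm,(u,v) in dict(lk=(332,148),sk=(386,158),wk=(391,208),lb=(436,221),sb=(433,152),wb=(335,209),r1=(428,187),r2=(371,243)).items(): rect(L==L[v,u],.034,nm)
g=cv2.cvtColor(im,cv2.COLOR_BGR2GRAY)
for nm,(u,v) in dict(wbay=(212,177),sbay=(238,172),lbay=(265,167)).items():
    n,M=cv2.connectedComponents((g>110).astype(np.uint8)); rect(M==M[v,u],.010,nm)
box=(z>0.012)&(z<.024); n,M,S,C=cv2.connectedComponentsWithStats(box.astype(np.uint8)); 
k=M[163,225] ; rect(M==k,.022,"carcass")
E
python3 meas.py
```

```text
table z -0.0002
lk n 291 c mm [606.1   4. ] size [27.3 90.8] yaw 123.5 mean-off along yaw 4.2 zmed 0.0333
sk n 194 c mm [ 582.4 -149.1] size [27.7 63.8] yaw 81.3 mean-off along yaw 4.3 zmed 0.0334
wk n 326 c mm [ 453.9 -146.6] size [46.1 63.5] yaw 116.2 mean-off along yaw 5.4 zmed 0.0334
lb n 332 c mm [ 421.4 -268.1] size [26.6 92.2] yaw 82.0 mean-off along yaw -0.3 zmed 0.0332
sb n 240 c mm [ 599.  -265.2] size [31.2 63.9] yaw 76.7 mean-off along yaw 0.2 zmed 0.0328
wb n 397 c mm [455.3 -11.2] size [48.1 61.1] yaw 134.6 mean-off along yaw -0.0 zmed 0.0338
r1 n 343 c mm [ 514.2 -250.1] size [48.7 63.5] yaw 164.2 mean-off along yaw -5.6 zmed 0.033
r2 n 328 c mm [ 367.9 -104.8] size [46.8 62.1] yaw 116.2 mean-off along yaw -5.2 zmed 0.0336
wbay n 539 c mm [542.6 318.1] size [57. 74.] yaw 10.2 mean-off along yaw -0.2 zmed 0.0104
sbay n 351 c mm [555.3 247. ] size [37.6 74.6] yaw 10.8 mean-off along yaw 0.0 zmed 0.0102
lbay n 496 c mm [568.5 175.7] size [ 38.6 103.1] yaw 10.8 mean-off along yaw 0.2 zmed 0.0102
carcass n 2597 c mm [554.3 245. ] size [133.2 232.7] yaw 100.5 mean-off along yaw 1.7 zmed 0.0213
```

The measured sizes and heights match the spec within about 3 mm, apart from the short blank, which reads about 7 mm too wide and is not being moved. Tongue directions from the picture are long 123.5°, short 261.3° and wide 116.2°. Next I write the move planner and go above the long key.

```bash
cat > plan.py <<'E'
# usage: plan.py x_mm y_mm z_mm yaw_deg nrows [...more waypoints] : prints rows (travel cm, turn about tool z in 5deg)
import sys; from h import *
o=get_obs(); R=cv2.Rodrigues(np.array(o["orientation"],float))[0]; p=np.array(o["eef_pos"])*1000
yaw=np.degrees(np.arctan2(R[1,0],R[0,0]))
print("now",p.round(1),"yaw",yaw.round(1),"tilt",np.degrees(np.arccos(-R[2,2])).round(2),"w",round(o["gripper_width"]*1000,1),"grip",round(o["grip_force"],1),"F",np.round(o["ft_force"],1),"t",round(o["time"],2),"q",np.round(o["joint_positions"],2))
a=[float(v) for v in sys.argv[1:]]
for i in range(0,len(a),5):
    T=np.array(a[i:i+3]); n=int(a[i+4])
    for k in range(n,0,-1):
        dw=(T-p)/k; c,s=np.cos(np.radians(yaw)),np.sin(np.radians(yaw))
        A=np.array([[c,s,0],[s,-c,0],[0,0,-1]])      # columns: tool x,y,z in world
        tr=np.round(A.T@dw/10,1); dy=(a[i+3]-yaw+180)%360-180; r=round(-dy/k/5,2)
        p=p+A@tr*10; yaw-=r*5
        print("travel",tr.tolist(),"rz",r, "" if np.linalg.norm(tr)<6 and abs(r)<2.1 else "TOO FAST")
    print(" ->",p.round(1),round(yaw,1))
E
python3 plan.py 609.4 -1 150 -56.5 15; python3 - <<'E'
import cv2
im=cv2.imread("pics/top0.png")[130:225,315:410]
cv2.imwrite("pics/keys.png",cv2.resize(im,(570,570),interpolation=cv2.INTER_CUBIC))
E
```

```text
now [304.4 602.5 237.6] yaw -26.8 tilt 0.0 w 87.4 grip 0.0 F [-0.7 -0.3  0.6] t 1.0 q [ 1.39  0.36  0.01  0.   -1.22 -0.29]
travel [3.6, 2.7, 0.6] rz 0.4 
travel [3.7, 2.5, 0.6] rz 0.4 
travel [3.8, 2.4, 0.6] rz 0.4 
travel [3.9, 2.3, 0.6] rz 0.39 
travel [4.0, 2.1, 0.6] rz 0.4 
travel [4.0, 2.0, 0.6] rz 0.39 
travel [4.1, 1.9, 0.6] rz 0.4 
travel [4.2, 1.7, 0.6] rz 0.39 
travel [4.2, 1.6, 0.6] rz 0.4 
travel [4.3, 1.4, 0.6] rz 0.39 
travel [4.3, 1.3, 0.6] rz 0.4 
travel [4.4, 1.1, 0.5] rz 0.39 
travel [4.4, 1.0, 0.6] rz 0.4 
travel [4.4, 0.9, 0.5] rz 0.39 
travel [4.5, 0.7, 0.6] rz 0.4 
 -> [609.3  -1.2 149.6] -56.5
```

View pics/keys.png

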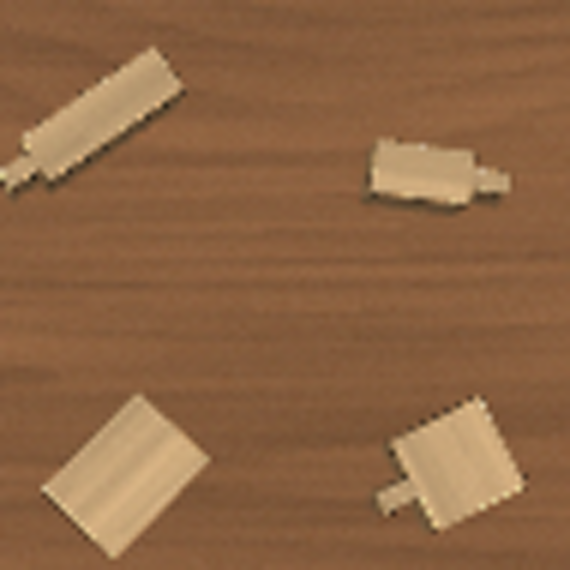

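The crop shows tongues on the long key at full-image pixel (330,148), the short key at (387,158) and the wide key at (391,208). The wide piece at (336,209) is plain. The choice is confirmed, so I'm moving.

Emit:
{"fn": "play_rows", "kwargs": {
  "plan": [
    {"fingers": 5,"travel": [3.6,2.7,0.6],"rotation": [0,0,0.4]},
    {"fingers": 5,"travel": [3.7,2.5,0.6],"rotation": [0,0,0.4]},
    {"fingers": 5,"travel": [3.8,2.4,0.6],"rotation": [0,0,0.4]},
    {"fingers": 5,"travel": [3.9,2.3,0.6],"rotation": [0,0,0.4]},
    {"fingers": 5,"travel": [4.0,2.1,0.6],"rotation": [0,0,0.4]}
  ]
}}

```text
time: 1.62
eef_pos: [0.4068, 0.4005, 0.2076]
orientation: [-2.98, 0.993, -0.0]
ft_force: [0.8, 0.1, 0.7]
gripper_width: 0.0507
grip_force: 0.0
```

Emit:
{"fn": "play_rows", "kwargs": {
  "plan": [
    {"fingers": 5,"travel": [4.0,2.0,0.6],"rotation": [0,0,0.4]},
    {"fingers": 5,"travel": [4.1,1.9,0.6],"rotation": [0,0,0.4]},
    {"fingers": 5,"travel": [4.2,1.7,0.6],"rotation": [0,0,0.4]},
    {"fingers": 5,"travel": [4.2,1.6,0.6],"rotation": [0,0,0.4]},
    {"fingers": 5,"travel": [4.3,1.4,0.6],"rotation": [0,0,0.4]}
  ]
}}

```text
time: 2.25
eef_pos: [0.5082, 0.1992, 0.1777]
orientation: [-2.882, 1.249, -0.001]
ft_force: [0.8, -0.2, -0.0]
gripper_width: 0.0498
grip_force: 0.0
```

Emit:
{"fn": "play_rows", "kwargs": {
  "plan": [
    {"fingers": 5,"travel": [4.3,1.3,0.6],"rotation": [0,0,0.4]},
    {"fingers": 5,"travel": [4.4,1.1,0.5],"rotation": [0,0,0.4]},
    {"fingers": 5,"travel": [4.4,1.0,0.6],"rotation": [0,0,0.4]},
    {"fingers": 5,"travel": [4.4,0.9,0.5],"rotation": [0,0,0.3]},
    {"fingers": 5,"travel": [4.5,0.7,0.6],"rotation": [0,0,0.3]}
  ]
}}

```text
time: 2.88
eef_pos: [0.609, -0.003, 0.1497]
orientation: [-2.776, 1.471, -0.001]
ft_force: [0.1, 0.9, -0.8]
gripper_width: 0.0502
grip_force: 0.0
```

```bash
python3 - <<'E'
from h import *
im,d=camera("wrist"); cv2.imwrite("pics/w1.png",im)
P=cloud("wrist",d); z=P[...,2]; m=(z>.024)&(z<.045)&(np.linalg.norm(P[...,:2]-[.606,.004],axis=-1)<.08)
w=(P[m][:,:2]*1000).astype(np.float32); r=cv2.minAreaRect(w); b=cv2.boxPoints(r); e=max((b[1]-b[0],b[2]-b[1]),key=np.linalg.norm)
print(m.sum(),np.round(r[0],1),np.round(r[1],1),np.degrees(np.arctan2(e[1],e[0]))%180,w.mean(0))
E
python3 plan.py 609.4 -1 150 -56.5 1 609.4 -1 26 -56.5 4
```

```text
3002 [608.9  -2.2] [23.9 88.2] 124.59304 [612.73596  -8.0562 ]
now [610.3  -6.8 148.5] yaw -56.0 tilt 0.08 w 50.0 grip 0.0 F [ 3.  -2.3  0.5] t 2.92 q [ 0.31  0.32 -0.26  0.   -0.99  0.28]
travel [-0.5, -0.3, -0.2] rz 0.1 
 -> [609.9  -0.9 150.5] -56.5
travel [-0.0, 0.0, 3.1] rz -0.0 
travel [-0.0, 0.0, 3.1] rz -0.0 
travel [-0.0, 0.0, 3.1] rz -0.0 
travel [-0.0, 0.0, 3.1] rz -0.0 
 -> [609.9  -0.9  26.5] -56.5
```

View pics/w1.png

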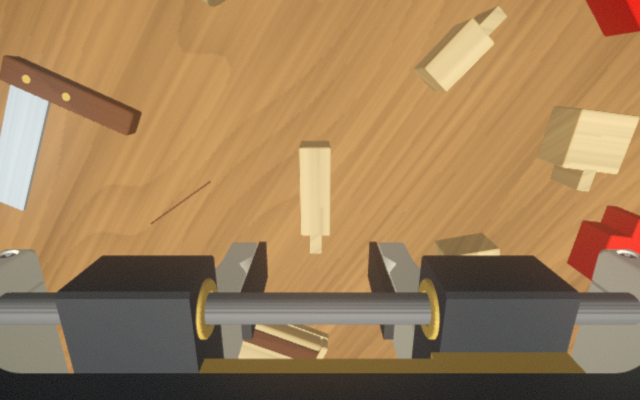

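The wrist view shows the long key at (315,190) between the jaws, with its tongue toward the camera's bottom edge at (315,245). The arm was still settling, so I measure again.

```bash
cat > wm.py <<'E'
import sys; from h import *
cx,cy,h=[float(v)/1000 for v in sys.argv[1:4]]   # expected centre and mm of top height
for i in range(5): camera("scene")               # settle 0.25 s
K,R,t=cal("wrist"); im,d=camera("wrist")
P=cloud("wrist",d); z=P[...,2]; m=(z>h-.008)&(z<h+.01)&(np.linalg.norm(P[...,:2]-[cx,cy],axis=-1)<.07)
n,L,S,_=cv2.connectedComponentsWithStats(m.astype(np.uint8)); m=L==1+S[1:,4].argmax()
w=(P[m][:,:2]*1000).astype(np.float32); r=cv2.minAreaRect(w); b=cv2.boxPoints(r); e=max((b[1]-b[0],b[2]-b[1]),key=np.linalg.norm)
print(m.sum(),"c",np.round(r[0],1),"size",np.round(r[1],1),"yaw",(np.degrees(np.arctan2(e[1],e[0]))%180).round(1),"mean-c",(w.mean(0)-r[0]).round(1),"z",np.median(z[m]).round(4))
if len(sys.argv)>4: cv2.imwrite(sys.argv[4],im)
E
python3 wm.py 606 4 34; python3 plan.py 609.4 -1 150 -56.5 1 609.4 -1 26 -56.5 4
```

```text
2972 c [608.1   1.9] size [23.7 87.6] yaw 124.7 mean-c [ 3.6 -5.6] z 0.0345
now [608.2  -0.9 149.9] yaw -55.7 tilt 0.02 w 50.2 grip 0.0 F [ 0.4  0.5 -0.1] t 3.23 q [ 0.32  0.32 -0.26 -0.   -0.99  0.28]
travel [0.1, -0.1, -0.0] rz 0.15 
 -> [609.6  -1.2 149.9] -56.5
travel [-0.0, 0.0, 3.1] rz 0.0 
travel [-0.0, 0.0, 3.1] rz 0.0 
travel [-0.0, 0.0, 3.1] rz 0.0 
travel [-0.0, 0.0, 3.1] rz 0.0 
 -> [609.6  -1.2  25.9] -56.5
```

Emit:
{"fn": "play_rows", "kwargs": {
  "plan": [
    {"fingers": 5,"travel": [0.2,0,3.1],"rotation": [0,0,0]},
    {"fingers": 5,"travel": [0,0,3.1],"rotation": [0,0,0]},
    {"fingers": 5,"travel": [0,0,3.1],"rotation": [0,0,0]},
    {"fingers": 5,"travel": [0,0,3.1],"rotation": [0,0,0]},
    {"fingers": 5,"travel": [0,0,0],"rotation": [0,0,0]}
  ]
}}

```text
time: 3.85
eef_pos: [0.6077, -0.0027, 0.0238]
orientation: [2.775, -1.467, -0.005]
ft_force: [-0.2, -0.2, -0.6]
gripper_width: 0.0497
grip_force: 0.0
```

Emit:
{"fn": "play_rows", "kwargs": {
  "plan": [
    {"fingers": 5,"travel": [0,0,0],"rotation": [0,0,0]},
    {"fingers": 1.8,"travel": [0,0,0],"rotation": [0,0,0]},
    {"fingers": 1.8,"travel": [0,0,0],"rotation": [0,0,0]},
    {"fingers": 1.8,"travel": [0,0,0],"rotation": [0,0,0]},
    {"fingers": 1.8,"travel": [0,0,0],"rotation": [0,0,0]}
  ],
  "squeeze": 20
}}

```text
time: 4.47
eef_pos: [0.6098, -0.0033, 0.0262]
orientation: [-2.776, 1.47, -0.001]
ft_force: [-1.1, 0.2, 5.4]
gripper_width: 0.024
grip_force: 20.0
```

```bash
python3 plan.py 610 -1.5 85 -55.7 2 574 173 85 10.7 8
```

```text
now [609.8  -3.3  26.2] yaw -55.8 tilt 0.05 w 24.0 grip 20.0 F [-1.1  0.2  5.4] t 4.47 q [ 0.31  0.46 -0.38  0.   -0.73  0.28]
travel [-0.1, -0.1, -2.9] rz -0.01 
travel [-0.0, -0.0, -3.0] rz -0.01 
 -> [610.   -1.9  85.2] -55.7
travel [-2.1, -0.9, 0.0] rz -1.66 
travel [-1.9, -1.1, 0.0] rz -1.66 
travel [-1.7, -1.4, 0.0] rz -1.66 
travel [-1.5, -1.7, 0.0] rz -1.66 
travel [-1.3, -1.8, 0.0] rz -1.66 
travel [-1.0, -2.0, 0.0] rz -1.66 
travel [-0.6, -2.1, 0.0] rz -1.66 
travel [-0.4, -2.2, 0.0] rz -1.66 
 -> [573.7 172.6  85.2] 10.7
```

Emit:
{"fn": "play_rows", "kwargs": {
  "plan": [
    {"fingers": 1.8,"travel": [0,0,-3],"rotation": [0,0,0]},
    {"fingers": 1.8,"travel": [0,0,-3],"rotation": [0,0,0]},
    {"fingers": 1.8,"travel": [-2.1,-0.9,0],"rotation": [0,0,-1.65]},
    {"fingers": 1.8,"travel": [-1.9,-1.1,0],"rotation": [0,0,-1.65]},
    {"fingers": 1.8,"travel": [-1.7,-1.4,0],"rotation": [0,0,-1.65]}
  ]
}}

```text
time: 5.1
eef_pos: [0.5958, 0.0626, 0.0855]
orientation: [3.029, -0.834, -0.0]
ft_force: [0.1, 0.3, -0.1]
gripper_width: 0.0239
grip_force: 20.0
```

Emit:
{"fn": "play_rows", "kwargs": {
  "plan": [
    {"fingers": 1.8,"travel": [-1.5,-1.7,0],"rotation": [0,0,-1.65]},
    {"fingers": 1.8,"travel": [-1.3,-1.8,0],"rotation": [0,0,-1.65]},
    {"fingers": 1.8,"travel": [-1.0,-2.0,0],"rotation": [0,0,-1.65]},
    {"fingers": 1.8,"travel": [-0.6,-2.1,0],"rotation": [0,0,-1.65]},
    {"fingers": 1.8,"travel": [-0.4,-2.2,0],"rotation": [0,0,-1.65]}
  ]
}}

```text
time: 5.72
eef_pos: [0.5737, 0.1719, 0.0854]
orientation: [3.128, 0.286, -0.001]
ft_force: [-0.5, -0.1, -0.5]
gripper_width: 0.0236
grip_force: 20.0
```

```bash
python3 - <<'E'
from h import *
for i in range(5): camera("scene")
K,R,t=cal("wrist"); im,d=camera("wrist"); cv2.imwrite("pics/w2.png",im)
im,d=camera("top"); cv2.imwrite("pics/top1.png",im)
E
python3 plan.py 575.1 177 85 10.6 1 575.1 177 37.5 10.6 2
```

```text
now [573.9 170.6  85.4] yaw 10.1 tilt 0.03 w 24.0 grip 20.0 F [ 0.7 -0.2 -0.6] t 6.08 q [ 0.62  0.37 -0.35 -0.   -0.85  1.13]
travel [0.2, -0.6, 0.0] rz -0.1 
 -> [574.8 176.9  85.4] 10.6
travel [0.0, -0.0, 2.4] rz -0.0 
travel [0.0, -0.0, 2.4] rz -0.0 
 -> [574.8 176.9  37.4] 10.6
```

View pics/w2.png

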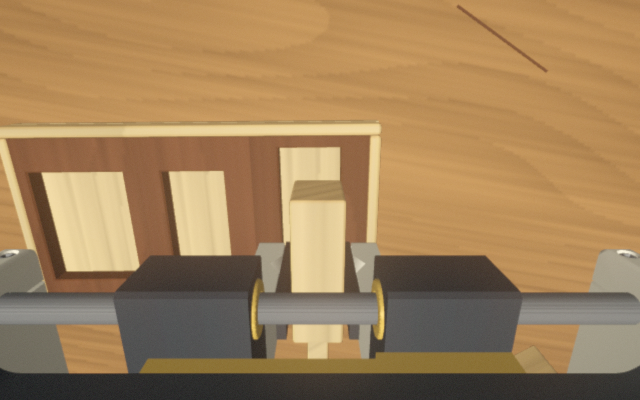

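The wrist view shows the held key centred on the jaws at (318,260), tongue at the near end. The long bay is behind it at (310,190), and 6 mm of lateral correction is still needed. I correct and lower.

Emit:
{"fn": "play_rows", "kwargs": {
  "plan": [
    {"fingers": 1.8,"travel": [0.2,-0.6,0],"rotation": [0,0,-0.1]},
    {"fingers": 1.8,"travel": [0,0,1.5],"rotation": [0,0,0]},
    {"fingers": 1.8,"travel": [0,0,1.5],"rotation": [0,0,0]},
    {"fingers": 1.8,"travel": [0,0,0],"rotation": [0,0,0]}
  ]
}}

```text
time: 6.58
eef_pos: [0.5736, 0.1767, 0.0533]
orientation: [3.126, 0.292, -0.005]
ft_force: [-0.6, -0.4, -0.5]
gripper_width: 0.0241
grip_force: 20.0
```

```bash
python3 - <<'E'
from h import *
for i in range(3): camera("scene")
K,R,t=cal("wrist"); im,d=camera("wrist"); cv2.imwrite("pics/w3.png",im); np.save("w3.npy",cloud("wrist",d))
E
python3 plan.py 575.1 177 55 10.6 1 575.1 177 37 10.6 1
```

```text
now [575.1 177.7  55.8] yaw 10.7 tilt 0.02 w 23.7 grip 20.0 F [ 0.3 -0.1 -0.9] t 6.78 q [ 0.62  0.41 -0.37  0.   -0.79  1.13]
travel [-0.0, 0.1, 0.1] rz 0.02 
 -> [575.3 176.7  54.8] 10.6
travel [-0.0, -0.0, 1.8] rz 0.0 
 -> [575.3 176.7  36.8] 10.6
```

View pics/w3.png

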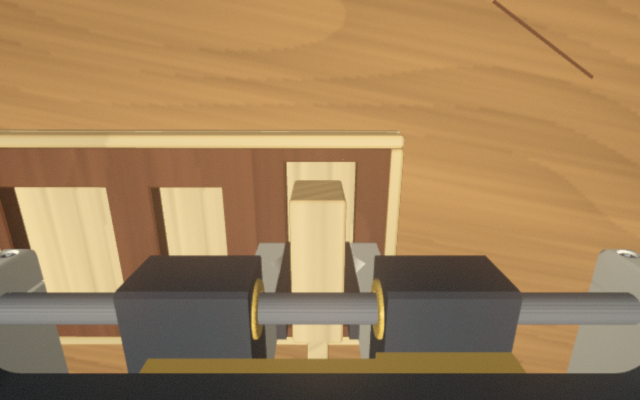

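The key is centred laterally over the long bay (pocket columns 287–355, key 292–345). Lowering and releasing.

Emit:
{"fn": "play_rows", "kwargs": {
  "plan": [
    {"fingers": 1.8,"travel": [0,0.1,1.0],"rotation": [0,0,0]},
    {"fingers": 1.8,"travel": [0,0,0.8],"rotation": [0,0,0]},
    {"fingers": 1.8,"travel": [0,0,0],"rotation": [0,0,0]},
    {"fingers": 1.8,"travel": [0,0,0],"rotation": [0,0,0]}
  ]
}}

```text
time: 7.28
eef_pos: [0.575, 0.1766, 0.0374]
orientation: [3.128, 0.293, -0.0]
ft_force: [0.8, -0.5, -0.0]
gripper_width: 0.0238
grip_force: 20.0
```

Emit:
{"fn": "play_rows", "kwargs": {
  "plan": [
    {"fingers": 4.6,"travel": [0,0,0],"rotation": [0,0,0]},
    {"fingers": 4.6,"travel": [0,0,0],"rotation": [0,0,0]},
    {"fingers": 4.6,"travel": [0,0,0],"rotation": [0,0,0]},
    {"fingers": 4.6,"travel": [0,0,-3],"rotation": [0,0,0]},
    {"fingers": 4.6,"travel": [0,0,-5],"rotation": [0,0,0]}
  ]
}}

```text
time: 7.9
eef_pos: [0.5739, 0.1759, 0.1167]
orientation: [3.126, 0.292, -0.006]
ft_force: [1.4, -0.2, 1.0]
gripper_width: 0.0456
grip_force: 0.0
```

```bash
cat > topc.py <<'E'
import sys; from h import *
for i in range(2): im,d=camera("top")
cv2.imwrite(sys.argv[1],cv2.resize(im[110:280,190:460],(794,500),interpolation=cv2.INTER_CUBIC))
P=cloud("top",d); z=P[...,2]
n,L=cv2.connectedComponents(((z>0.03)&(z<.06)).astype(np.uint8))
for i in range(1,n):
    m=L==i
    if 100<m.sum()<600:
        r=cv2.minAreaRect((P[m][:,:2]*1000).astype(np.float32)); print(m.sum(),np.round(r[0],1),np.round(r[1],1),round(r[2],1),"z",np.median(z[m]).round(4))
E
python3 topc.py pics/t2.png; python3 plan.py 583.3 -143.2 120 -98.7 12
```

```text
235 [617.8 681.6] [88.7 13.7] 5.6 z 0.0449
215 [ 598.5 -266.2] [60.1 24.7] 76.1 z 0.0332
175 [ 583.6 -148.6] [59.2 24.1] 83.2 z 0.0334
149 [549.1 172. ] [49.5 24.2] 9.5 z 0.0434
131 [ 523.5 -478.4] [69.2  6.5] 13.6 z 0.0416
316 [ 514.1 -251.3] [44.6 58.7] 73.4 z 0.0331
386 [454.1 -12.6] [42.  58.6] 44.7 z 0.0336
312 [ 454.1 -147.3] [43.7 60.1] 26.5 z 0.0335
310 [ 421.3 -269.8] [88.3 23.9] 82.1 z 0.0334
311 [ 368.  -105.2] [43.6 59.1] 28.3 z 0.0334
546 [ 208.4 -683.4] [ 71.8 147.2] 76.1 z 0.0456
455 [55.4 30.1] [ 74.9 171.6] 18.8 z 0.0451
now [578.2 178.2 123.3] yaw 10.8 tilt 0.53 w 45.7 grip 0.0 F [0.3 0.6 0.7] t 8.0 q [ 0.62  0.34 -0.3   0.   -0.92  1.14]
travel [-0.5, 2.6, 0.0] rz 1.82 
travel [-0.0, 2.7, 0.0] rz 1.82 
travel [0.4, 2.7, 0.0] rz 1.83 
travel [0.8, 2.5, 0.0] rz 1.82 
travel [1.2, 2.4, 0.0] rz 1.83 
travel [1.6, 2.2, 0.0] rz 1.82 
travel [1.9, 1.9, 0.1] rz 1.83 
travel [2.2, 1.6, 0.0] rz 1.82 
travel [2.4, 1.2, 0.1] rz 1.83 
travel [2.5, 0.8, 0.0] rz 1.82 
travel [2.6, 0.4, 0.1] rz 1.83 
travel [2.7, 0.0, 0.0] rz 1.82 
 -> [ 583.4 -143.3  120.3] -98.7
```

The long key's top reads 43 mm, so it is seated on the pocket floor. Going to the short key.

Emit:
{"fn": "play_rows", "kwargs": {
  "plan": [
    {"fingers": 5,"travel": [-0.5,2.6,0],"rotation": [0,0,1.8]},
    {"fingers": 5,"travel": [0,2.7,0],"rotation": [0,0,1.8]},
    {"fingers": 5,"travel": [0.4,2.7,0],"rotation": [0,0,1.8]},
    {"fingers": 5,"travel": [0.8,2.5,0],"rotation": [0,0,1.8]},
    {"fingers": 5,"travel": [1.2,2.4,0],"rotation": [0,0,1.8]}
  ]
}}

```text
time: 8.62
eef_pos: [0.5776, 0.042, 0.1176]
orientation: [-2.999, 0.934, -0.001]
ft_force: [-0.0, -0.3, 0.2]
gripper_width: 0.0502
grip_force: 0.0
```

Emit:
{"fn": "play_rows", "kwargs": {
  "plan": [
    {"fingers": 5,"travel": [1.6,2.2,0],"rotation": [0,0,1.8]},
    {"fingers": 5,"travel": [1.9,1.9,0],"rotation": [0,0,1.8]},
    {"fingers": 5,"travel": [2.2,1.6,0],"rotation": [0,0,1.8]},
    {"fingers": 5,"travel": [2.4,1.2,0],"rotation": [0,0,1.8]},
    {"fingers": 5,"travel": [2.5,0.8,0],"rotation": [0,0,1.8]}
  ]
}}

```text
time: 9.25
eef_pos: [0.5819, -0.0924, 0.1176]
orientation: [-2.413, 2.011, -0.0]
ft_force: [0.0, -0.6, -0.6]
gripper_width: 0.0501
grip_force: 0.0
```

Emit:
{"fn": "play_rows", "kwargs": {
  "plan": [
    {"fingers": 5,"travel": [2.6,0.4,0],"rotation": [0,0,1.8]},
    {"fingers": 5,"travel": [2.7,0,0],"rotation": [0,0,1.8]}
  ]
}}

```text
time: 9.5
eef_pos: [0.5836, -0.1456, 0.1176]
orientation: [-2.069, 2.363, -0.0]
ft_force: [-0.0, 0.2, -0.2]
gripper_width: 0.05
grip_force: 0.0
```

```bash
python3 wm.py 583 -149 34 pics/w4.png;  python3 plan.py 583.3 -143.2 120 -98.3 1 583.3 -143.2 26 -98.3 3
```

```text
2473 c [ 584.1 -151.2] size [60.2 24. ] yaw 81.9 mean-c [0.5 2.1] z 0.0343
now [ 583.5 -144.3  117.5] yaw -97.2 tilt 0.01 w 50.0 grip 0.0 F [-0.5  0.4  0.4] t 9.8 q [ 0.08  0.34 -0.31 -0.   -0.92 -0.21]
travel [-0.1, 0.0, -0.2] rz 0.22 
 -> [ 583.6 -143.3  119.5] -98.3
travel [-0.0, 0.0, 3.1] rz -0.0 
travel [-0.0, 0.0, 3.1] rz -0.0 
travel [-0.0, 0.0, 3.2] rz -0.0 
 -> [ 583.6 -143.3   25.5] -98.3
```

Emit:
{"fn": "play_rows", "kwargs": {
  "plan": [
    {"fingers": 5,"travel": [0,0.1,3.0],"rotation": [0,0,0.2]},
    {"fingers": 5,"travel": [0,0,3.1],"rotation": [0,0,0]},
    {"fingers": 5,"travel": [0,0,3.0],"rotation": [0,0,0]},
    {"fingers": 5,"travel": [0,0,0],"rotation": [0,0,0]},
    {"fingers": 5,"travel": [0,0,0],"rotation": [0,0,0]}
  ]
}}

```text
time: 10.42
eef_pos: [0.5834, -0.1442, 0.0276]
orientation: [-2.056, 2.374, -0.001]
ft_force: [-0.2, 0.0, 0.4]
gripper_width: 0.0501
grip_force: 0.0
```

Emit:
{"fn": "play_rows", "kwargs": {
  "plan": [
    {"fingers": 1.8,"travel": [0,0,0],"rotation": [0,0,0]},
    {"fingers": 1.8,"travel": [0,0,0],"rotation": [0,0,0]},
    {"fingers": 1.8,"travel": [0,0,0],"rotation": [0,0,0]},
    {"fingers": 1.8,"travel": [0,0,0],"rotation": [0,0,0]}
  ],
  "squeeze": 20
}}

```text
time: 10.92
eef_pos: [0.5828, -0.1447, 0.0271]
orientation: [-2.055, 2.376, -0.001]
ft_force: [-1.0, 0.7, 4.5]
gripper_width: 0.0237
grip_force: 20.0
```

```bash
python3 plan.py 584 -144.5 96 -98.3 2 549.3 245.9 96 -169.4 11
```

```text
now [ 582.8 -144.7   27.1] yaw -98.3 tilt 0.04 w 23.7 grip 20.0 F [-1.   0.7  4.5] t 10.93 q [ 0.08  0.45 -0.4   0.   -0.73 -0.23]
travel [-0.0, -0.1, -3.4] rz 0.0 
travel [-0.0, -0.0, -3.5] rz 0.0 
 -> [ 583.8 -144.8   96.1] -98.3
travel [-3.5, 0.8, 0.0] rz 1.29 
travel [-3.4, 1.2, 0.0] rz 1.29 
travel [-3.2, 1.6, 0.0] rz 1.29 
travel [-3.0, 1.9, 0.0] rz 1.29 
travel [-2.8, 2.3, 0.0] rz 1.29 
travel [-2.5, 2.5, 0.0] rz 1.3 
travel [-2.2, 2.8, 0.0] rz 1.29 
travel [-1.8, 3.0, 0.0] rz 1.3 
travel [-1.5, 3.2, 0.0] rz 1.29 
travel [-1.1, 3.4, 0.0] rz 1.3 
travel [-0.7, 3.5, 0.0] rz 1.29 
 -> [549.2 245.9  96.1] -169.4
```

```bash
python3 plan.py 583.8 -144.8 96 -98.3 2 560.7 248 96 -169.4 11
```

```text
now [ 582.8 -144.7   27.1] yaw -98.3 tilt 0.04 w 23.7 grip 20.0 F [-1.   0.7  4.5] t 10.93 q [ 0.08  0.45 -0.4   0.   -0.73 -0.23]
travel [-0.0, -0.1, -3.4] rz 0.0 
travel [-0.0, -0.0, -3.5] rz 0.0 
 -> [ 583.8 -144.8   96.1] -98.3
travel [-3.5, 0.7, 0.0] rz 1.29 
travel [-3.4, 1.1, 0.0] rz 1.29 
travel [-3.3, 1.5, 0.0] rz 1.29 
travel [-3.1, 1.8, 0.0] rz 1.29 
travel [-2.8, 2.2, 0.0] rz 1.29 
travel [-2.6, 2.5, 0.0] rz 1.3 
travel [-2.3, 2.8, 0.0] rz 1.29 
travel [-1.9, 3.0, 0.0] rz 1.3 
travel [-1.6, 3.2, 0.0] rz 1.29 
travel [-1.2, 3.3, 0.0] rz 1.3 
travel [-0.9, 3.5, 0.0] rz 1.29 
 -> [560.9 248.5  96.1] -169.4
```

Emit:
{"fn": "play_rows", "kwargs": {
  "plan": [
    {"fingers": 1.8,"travel": [0,0,-3.4],"rotation": [0,0,0]},
    {"fingers": 1.8,"travel": [0,0,-3.5],"rotation": [0,0,0]},
    {"fingers": 1.8,"travel": [-3.5,0.7,0],"rotation": [0,0,1.3]},
    {"fingers": 1.8,"travel": [-3.4,1.1,0],"rotation": [0,0,1.3]},
    {"fingers": 1.8,"travel": [-3.3,1.5,0],"rotation": [0,0,1.3]}
  ]
}}

```text
time: 11.55
eef_pos: [0.5765, -0.0363, 0.0956]
orientation: [-1.617, 2.693, 0.0]
ft_force: [0.7, 0.2, 0.9]
gripper_width: 0.0239
grip_force: 20.0
```

Emit:
{"fn": "play_rows", "kwargs": {
  "plan": [
    {"fingers": 1.8,"travel": [-3.1,1.8,0],"rotation": [0,0,1.3]},
    {"fingers": 1.8,"travel": [-2.8,2.2,0],"rotation": [0,0,1.3]},
    {"fingers": 1.8,"travel": [-2.6,2.5,0],"rotation": [0,0,1.3]},
    {"fingers": 1.8,"travel": [-2.3,2.8,0],"rotation": [0,0,1.3]},
    {"fingers": 1.8,"travel": [-1.9,3.0,0],"rotation": [0,0,1.3]}
  ]
}}

```text
time: 12.18
eef_pos: [0.5662, 0.143, 0.0955]
orientation: [0.799, -3.038, 0.0]
ft_force: [0.0, 0.8, -0.3]
gripper_width: 0.0241
grip_force: 20.0
```

Emit:
{"fn": "play_rows", "kwargs": {
  "plan": [
    {"fingers": 1.8,"travel": [-1.6,3.2,0],"rotation": [0,0,1.3]},
    {"fingers": 1.8,"travel": [-1.2,3.3,0],"rotation": [0,0,1.3]},
    {"fingers": 1.8,"travel": [-0.9,3.5,0],"rotation": [0,0,1.2]},
    {"fingers": 1.8,"travel": [0,0,0],"rotation": [0,0,0]},
    {"fingers": 1.8,"travel": [0,0,0],"rotation": [0,0,0]}
  ]
}}

```text
time: 12.8
eef_pos: [0.5608, 0.2485, 0.0953]
orientation: [0.295, -3.127, 0.001]
ft_force: [-0.7, -1.1, -0.5]
gripper_width: 0.0242
grip_force: 20.0
```

```bash
python3 plan.py 560.7 248 96 -169.4 1 560.7 248 56 -169.4 2
```

```text
now [560.8 248.5  95.3] yaw -169.2 tilt 0.04 w 24.2 grip 20.0 F [-0.7 -1.1 -0.5] t 12.8 q [ 0.74  0.38 -0.31 -0.   -0.88 -2.12]
travel [0.0, -0.0, -0.1] rz 0.03 
 -> [560.8 248.5  96.3] -169.4
travel [0.0, -0.0, 2.0] rz 0.0 
travel [0.0, -0.0, 2.0] rz 0.0 
 -> [560.8 248.5  56.3] -169.4
```

Emit:
{"fn": "play_rows", "kwargs": {
  "plan": [
    {"fingers": 1.8,"travel": [0,0,2],"rotation": [0,0,0]},
    {"fingers": 1.8,"travel": [0,0,2],"rotation": [0,0,0]},
    {"fingers": 1.8,"travel": [0,0,0],"rotation": [0,0,0]},
    {"fingers": 1.8,"travel": [0,0,0],"rotation": [0,0,0]}
  ]
}}

```text
time: 13.3
eef_pos: [0.5616, 0.2483, 0.0563]
orientation: [-0.293, 3.127, 0.0]
ft_force: [-0.6, -0.9, 0.5]
gripper_width: 0.0241
grip_force: 20.0
```

```bash
python3 - <<'E'
from h import *
im,d=camera("wrist"); cv2.imwrite("pics/w5.png",im)
E
python3 plan.py 560.7 248 38 -169.4 2
```

```text
now [561.7 248.6  56.5] yaw -169.3 tilt 0.07 w 23.7 grip 20.0 F [-0.2  0.1 -0.1] t 13.35 q [ 0.73  0.43 -0.34  0.   -0.8  -2.12]
travel [0.1, -0.0, 0.9] rz 0.01 
travel [0.0, -0.0, 1.0] rz 0.01 
 -> [560.7 248.4  37.5] -169.4
```

View pics/w5.png

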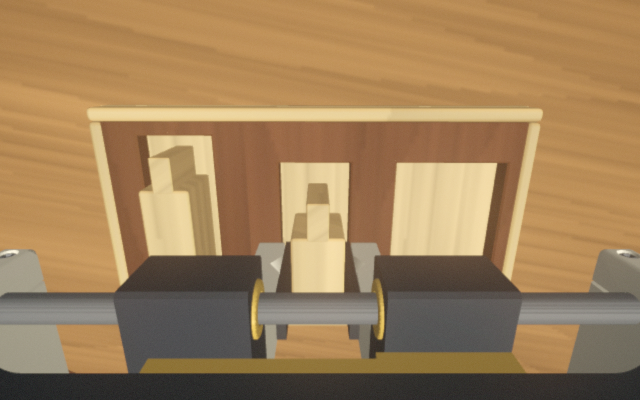

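The short key (columns 292–343) is centred on the short pocket (281–349), tongue away. The long key sits in its bay at left. Lowering and releasing.

Emit:
{"fn": "play_rows", "kwargs": {
  "plan": [
    {"fingers": 1.8,"travel": [0.1,0,1.0],"rotation": [0,0,0]},
    {"fingers": 1.8,"travel": [0,0,0.9],"rotation": [0,0,0]},
    {"fingers": 1.8,"travel": [0,0,0],"rotation": [0,0,0]},
    {"fingers": 1.8,"travel": [0,0,0],"rotation": [0,0,0]}
  ]
}}

```text
time: 13.85
eef_pos: [0.5599, 0.2485, 0.0361]
orientation: [0.293, -3.127, 0.001]
ft_force: [0.1, -0.2, 0.3]
gripper_width: 0.0239
grip_force: 20.0
```

Emit:
{"fn": "play_rows", "kwargs": {
  "plan": [
    {"fingers": 4.6,"travel": [0,0,0],"rotation": [0,0,0]},
    {"fingers": 4.6,"travel": [0,0,0],"rotation": [0,0,0]},
    {"fingers": 4.6,"travel": [0,0,0],"rotation": [0,0,0]},
    {"fingers": 4.6,"travel": [0,0,-3],"rotation": [0,0,0]},
    {"fingers": 4.6,"travel": [0,0,-5],"rotation": [0,0,0]}
  ]
}}

```text
time: 14.48
eef_pos: [0.5591, 0.2477, 0.1157]
orientation: [0.292, -3.124, 0.004]
ft_force: [1.7, 0.7, 0.1]
gripper_width: 0.0461
grip_force: 0.0
```

```bash
python3 plan.py 456.5 -152 120 -63.8 13
```

```text
now [559.1 247.7 115.7] yaw -169.3 tilt 0.24 w 46.1 grip 0.0 F [1.7 0.7 0.1] t 14.47 q [ 0.74  0.36 -0.29 -0.   -0.93 -2.12]
travel [1.3, -2.9, -0.0] rz -1.62 
travel [1.7, -2.7, -0.0] rz -1.62 
travel [2.1, -2.4, -0.0] rz -1.62 
travel [2.4, -2.1, -0.0] rz -1.62 
travel [2.7, -1.7, -0.0] rz -1.62 
travel [2.9, -1.3, -0.1] rz -1.63 
travel [3.0, -0.9, -0.0] rz -1.62 
travel [3.1, -0.4, -0.1] rz -1.63 
travel [3.2, 0.0, -0.0] rz -1.62 
travel [3.1, 0.5, -0.1] rz -1.63 
travel [3.1, 0.9, -0.0] rz -1.62 
travel [2.9, 1.3, -0.1] rz -1.63 
travel [2.6, 1.7, -0.0] rz -1.62 
 -> [ 456.6 -151.6  119.7] -63.8
```

Emit:
{"fn": "play_rows", "kwargs": {
  "plan": [
    {"fingers": 7,"travel": [1.3,-2.9,-0.2],"rotation": [0,0,-1.6]},
    {"fingers": 7,"travel": [1.7,-2.7,-0.2],"rotation": [0,0,-1.6]},
    {"fingers": 7,"travel": [2.1,-2.4,0],"rotation": [0,0,-1.6]},
    {"fingers": 7,"travel": [2.4,-2.1,0],"rotation": [0,0,-1.6]},
    {"fingers": 7,"travel": [2.7,-1.7,0],"rotation": [0,0,-1.6]}
  ]
}}

```text
time: 15.1
eef_pos: [0.5209, 0.0931, 0.1207]
orientation: [-1.351, 2.836, 0.0]
ft_force: [0.3, -0.9, 0.1]
gripper_width: 0.0702
grip_force: 0.0
```

Emit:
{"fn": "play_rows", "kwargs": {
  "plan": [
    {"fingers": 7,"travel": [2.9,-1.3,0],"rotation": [0,0,-1.6]},
    {"fingers": 7,"travel": [3.0,-0.9,0],"rotation": [0,0,-1.6]},
    {"fingers": 7,"travel": [3.1,-0.4,0],"rotation": [0,0,-1.6]},
    {"fingers": 7,"travel": [3.2,0,0],"rotation": [0,0,-1.6]},
    {"fingers": 7,"travel": [3.1,0.5,0],"rotation": [0,0,-1.6]}
  ]
}}

```text
time: 15.72
eef_pos: [0.4788, -0.0589, 0.1208]
orientation: [-2.24, 2.202, -0.0]
ft_force: [0.5, -0.6, 0.4]
gripper_width: 0.0702
grip_force: 0.0
```

Emit:
{"fn": "play_rows", "kwargs": {
  "plan": [
    {"fingers": 7,"travel": [3.1,0.9,0],"rotation": [0,0,-1.7]},
    {"fingers": 7,"travel": [2.9,1.3,0],"rotation": [0,0,-1.7]},
    {"fingers": 7,"travel": [2.6,1.7,0],"rotation": [0,0,-1.7]}
  ]
}}

```text
time: 16.1
eef_pos: [0.4537, -0.1507, 0.1208]
orientation: [-2.671, 1.653, -0.001]
ft_force: [-0.4, -1.3, 0.5]
gripper_width: 0.0704
grip_force: 0.0
```

```bash
python3 wm.py 454 -147 34 pics/w6.png;  python3 plan.py 456.6 -152 120 -63.5 1 456.6 -152 27 -63.5 3
```

```text
4183 c [ 455.6 -149.5] size [44.1 60.2] yaw 116.8 mean-c [ 3.3 -6.6] z 0.0343
now [ 454.2 -149.4  120.7] yaw -63.9 tilt 0.02 w 69.9 grip 0.0 F [ 0.1 -0.3  1. ] t 16.4 q [ 0.09  0.15 -0.57 -0.   -0.85  0.36]
travel [0.3, -0.1, 0.1] rz -0.08 
 -> [ 456.4 -151.7  119.7] -63.5
travel [0.0, -0.0, 3.1] rz 0.0 
travel [0.0, -0.0, 3.1] rz 0.0 
travel [0.0, -0.0, 3.1] rz 0.0 
 -> [ 456.4 -151.7   26.7] -63.5
```

View pics/w6.png

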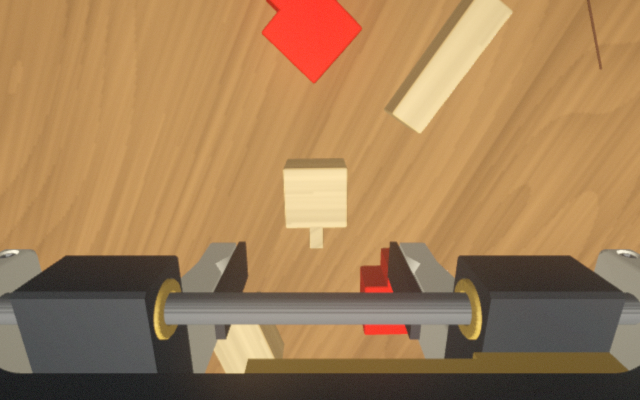

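The wrist view shows the light wide key at (315,200), tongue toward us at (316,238). The red look-alikes at (385,295) and (312,35) are clear of the fingers. Grasping.

Emit:
{"fn": "play_rows", "kwargs": {
  "plan": [
    {"fingers": 7,"travel": [0.5,-0.1,3.0],"rotation": [0,0,0]},
    {"fingers": 7,"travel": [0,0,3.2],"rotation": [0,0,0]},
    {"fingers": 7,"travel": [0,0,3.2],"rotation": [0,0,0]},
    {"fingers": 7,"travel": [0,0,0],"rotation": [0,0,0]},
    {"fingers": 7,"travel": [0,0,0],"rotation": [0,0,0]}
  ]
}}

```text
time: 17.02
eef_pos: [0.4579, -0.1534, 0.0274]
orientation: [-2.667, 1.659, -0.001]
ft_force: [0.5, 0.1, 0.2]
gripper_width: 0.0696
grip_force: 0.0
```

Emit:
{"fn": "play_rows", "kwargs": {
  "plan": [
    {"fingers": 3.8,"travel": [0,0,0],"rotation": [0,0,0]},
    {"fingers": 3.8,"travel": [0,0,0],"rotation": [0,0,0]},
    {"fingers": 3.8,"travel": [0,0,0],"rotation": [0,0,0]},
    {"fingers": 3.8,"travel": [0,0,0],"rotation": [0,0,0]}
  ],
  "squeeze": 20
}}

```text
time: 17.52
eef_pos: [0.4573, -0.1538, 0.0271]
orientation: [-2.667, 1.66, -0.001]
ft_force: [-1.8, 1.3, 6.8]
gripper_width: 0.0441
grip_force: 20.0
```

```bash
python3 plan.py 457.5 -153 102 -63.7 2 548.5 319.5 102 10.5 13
```

```text
now [ 457.3 -153.8   27.1] yaw -63.8 tilt 0.04 w 44.1 grip 20.0 F [-1.8  1.3  6.8] t 17.52 q [ 0.08  0.3  -0.66  0.   -0.61  0.37]
travel [-0.0, -0.0, -3.7] rz -0.01 
travel [-0.1, -0.0, -3.8] rz -0.01 
 -> [ 456.9 -152.9  102.1] -63.7
travel [-2.9, -2.2, 0.0] rz -1.14 
travel [-2.7, -2.5, 0.0] rz -1.14 
travel [-2.4, -2.8, 0.0] rz -1.14 
travel [-2.2, -3.0, 0.0] rz -1.14 
travel [-1.8, -3.2, 0.0] rz -1.14 
travel [-1.5, -3.4, 0.0] rz -1.14 
travel [-1.2, -3.5, 0.0] rz -1.14 
travel [-0.8, -3.6, 0.0] rz -1.14 
travel [-0.5, -3.7, 0.0] rz -1.14 
travel [-0.1, -3.7, 0.0] rz -1.15 
travel [0.3, -3.7, 0.0] rz -1.14 
travel [0.6, -3.7, 0.0] rz -1.15 
travel [1.0, -3.6, 0.0] rz -1.14 
 -> [548.1 319.7 102.1] 10.5
```

Emit:
{"fn": "play_rows", "kwargs": {
  "plan": [
    {"fingers": 3.8,"travel": [0,0,-3.7],"rotation": [0,0,0]},
    {"fingers": 3.8,"travel": [-0.1,0,-3.8],"rotation": [0,0,0]},
    {"fingers": 3.8,"travel": [-2.9,-2.2,0],"rotation": [0,0,-1.1]},
    {"fingers": 3.8,"travel": [-2.7,-2.5,0],"rotation": [0,0,-1.1]},
    {"fingers": 3.8,"travel": [-2.4,-2.8,0],"rotation": [0,0,-1.1]}
  ]
}}

```text
time: 18.15
eef_pos: [0.4784, -0.0441, 0.1017]
orientation: [-2.879, 1.257, -0.0]
ft_force: [0.4, 0.2, -1.3]
gripper_width: 0.0433
grip_force: 20.0
```

Emit:
{"fn": "play_rows", "kwargs": {
  "plan": [
    {"fingers": 3.8,"travel": [-2.2,-3.0,0],"rotation": [0,0,-1.2]},
    {"fingers": 3.8,"travel": [-1.8,-3.2,0],"rotation": [0,0,-1.2]},
    {"fingers": 3.8,"travel": [-1.5,-3.4,0],"rotation": [0,0,-1.2]},
    {"fingers": 3.8,"travel": [-1.2,-3.5,0],"rotation": [0,0,-1.1]},
    {"fingers": 3.8,"travel": [-0.8,-3.6,0],"rotation": [0,0,-1.1]}
  ]
}}

```text
time: 18.77
eef_pos: [0.5144, 0.1375, 0.1014]
orientation: [3.102, -0.495, -0.0]
ft_force: [0.9, 0.8, 0.7]
gripper_width: 0.0441
grip_force: 20.0
```

Emit:
{"fn": "play_rows", "kwargs": {
  "plan": [
    {"fingers": 3.8,"travel": [-0.5,-3.7,0],"rotation": [0,0,-1.2]},
    {"fingers": 3.8,"travel": [-0.1,-3.7,0],"rotation": [0,0,-1.1]},
    {"fingers": 3.8,"travel": [0.3,-3.7,0],"rotation": [0,0,-1.1]},
    {"fingers": 3.8,"travel": [0.6,-3.7,0],"rotation": [0,0,-1.2]},
    {"fingers": 3.8,"travel": [1.0,-3.6,0],"rotation": [0,0,-1.1]}
  ]
}}

```text
time: 19.4
eef_pos: [0.5494, 0.3204, 0.1012]
orientation: [3.128, 0.284, -0.001]
ft_force: [1.3, -0.3, -0.2]
gripper_width: 0.0434
grip_force: 20.0
```

```bash
python3 -c "
from h import *
for i in range(5): camera('scene')"; python3 plan.py 548.5 319.2 102 10.5 1 548.5 319.2 58 10.5 2
```

```text
now [548.9 318.8 100.9] yaw 10.1 tilt 0.08 w 43.7 grip 20.0 F [-0.2  1.  -0.8] t 19.65 q [ 0.83  0.41 -0.25 -0.   -0.92  0.92]
travel [-0.0, -0.0, -0.1] rz -0.07 
 -> [548.9 318.8 101.9] 10.5
travel [-0.0, -0.0, 2.2] rz -0.0 
travel [-0.0, -0.0, 2.2] rz -0.0 
 -> [548.9 318.8  57.9] 10.5
```

Emit:
{"fn": "play_rows", "kwargs": {
  "plan": [
    {"fingers": 3.8,"travel": [0,0,2.2],"rotation": [0,0,-0.1]},
    {"fingers": 3.8,"travel": [0,0,2.2],"rotation": [0,0,0]},
    {"fingers": 3.8,"travel": [0,0,0],"rotation": [0,0,0]},
    {"fingers": 3.8,"travel": [0,0,0],"rotation": [0,0,0]}
  ]
}}

```text
time: 20.15
eef_pos: [0.5499, 0.319, 0.0585]
orientation: [-3.128, -0.292, -0.001]
ft_force: [0.2, -0.7, -0.4]
gripper_width: 0.0441
grip_force: 20.0
```

```bash
python3 - <<'E'
from h import *
im,d=camera("wrist"); cv2.imwrite("pics/w7.png",im)
E
python3 plan.py 548.5 319.2 37.5 10.5 2
```

```text
now [550.  319.4  58.7] yaw 10.7 tilt 0.08 w 44.0 grip 20.0 F [-0.5 -0.1 -0.6] t 20.2 q [ 0.83  0.45 -0.29  0.   -0.83  0.92]
travel [-0.1, -0.0, 1.1] rz 0.02 
travel [-0.1, -0.0, 1.0] rz 0.01 
 -> [548.1 319.   37.7] 10.5
```

View pics/w7.png

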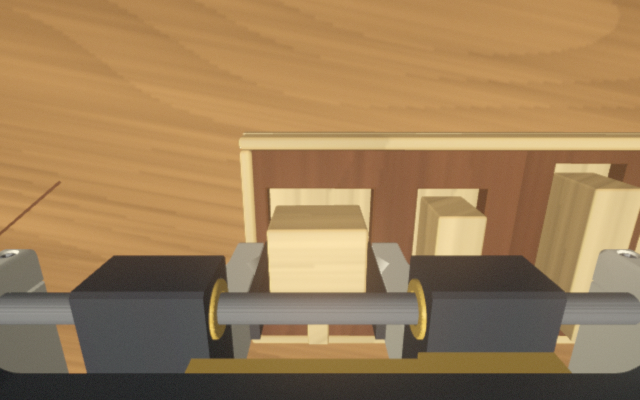

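The wide key (columns 271–366) is centred over the wide pocket (270–370), with the short and long keys seated at right. Lowering and releasing.

Emit:
{"fn": "play_rows", "kwargs": {
  "plan": [
    {"fingers": 3.8,"travel": [-0.1,0,1.1],"rotation": [0,0,0]},
    {"fingers": 3.8,"travel": [0,0,1.0],"rotation": [0,0,0]},
    {"fingers": 3.8,"travel": [0,0,0],"rotation": [0,0,0]},
    {"fingers": 3.8,"travel": [0,0,0],"rotation": [0,0,0]}
  ]
}}

```text
time: 20.7
eef_pos: [0.5482, 0.3191, 0.0361]
orientation: [3.128, 0.293, -0.001]
ft_force: [0.1, -0.3, -0.8]
gripper_width: 0.0437
grip_force: 20.0
```

Emit:
{"fn": "play_rows", "kwargs": {
  "plan": [
    {"fingers": 6.2,"travel": [0,0,0],"rotation": [0,0,0]},
    {"fingers": 6.2,"travel": [0,0,0],"rotation": [0,0,0]},
    {"fingers": 6.2,"travel": [0,0,0],"rotation": [0,0,0]},
    {"fingers": 6.2,"travel": [0,0,-3],"rotation": [0,0,0]},
    {"fingers": 6.2,"travel": [0,0,-5],"rotation": [0,0,0]}
  ]
}}

```text
time: 21.32
eef_pos: [0.5475, 0.3183, 0.1156]
orientation: [3.125, 0.292, -0.005]
ft_force: [1.0, 1.1, 0.4]
gripper_width: 0.0621
grip_force: 0.0
```

Emit:
{"fn": "play_rows", "kwargs": {
  "plan": [
    {"fingers": 6.2,"travel": [0,-4,-4],"rotation": [0,0,0]},
    {"fingers": 6.2,"travel": [0,-5,-2],"rotation": [0,0,0]},
    {"fingers": 6.2,"travel": [0,-5,0],"rotation": [0,0,0]},
    {"fingers": 6.2,"travel": [0,-5,0],"rotation": [0,0,0]},
    {"fingers": 6.2,"travel": [0,0,0],"rotation": [0,0,0]}
  ]
}}

```text
time: 21.95
eef_pos: [0.512, 0.509, 0.1757]
orientation: [3.127, 0.298, -0.0]
ft_force: [-1.2, -1.1, -0.4]
gripper_width: 0.0621
grip_force: 0.0
```

```bash
python3 topc.py pics/t3.png; python3 plan.py
```

```text
220 [623.6 682.2] [78.5 12.8] 6.1 z 0.0443
210 [ 598.6 -266.3] [60.3 24.5] 77.4 z 0.0331
303 [567.8 175.7] [88.3 24.5] 10.7 z 0.0435
206 [554.  247.6] [59.8 24.5] 10.5 z 0.0439
348 [541.4 317.8] [59.9 44.5] 11.0 z 0.0437
129 [ 523.3 -477.4] [68.9  5.2] 14.4 z 0.042
308 [ 514.6 -252.2] [44.3 59.9] 72.2 z 0.0335
390 [454.1 -12.6] [42.  58.6] 44.6 z 0.0338
314 [ 421.3 -269.8] [88.7 23.9] 82.2 z 0.0334
316 [ 368.  -105.2] [44. 59.] 27.6 z 0.0334
553 [ 207.2 -683.9] [ 72.8 147.8] 77.1 z 0.0454
222 [159.8 599. ] [81.5 37.4] 24.9 z 0.0453
274 [77.  1.] [ 22.  103.7] 0.4 z 0.0446
161 [26.4 69.5] [19.4 83. ] 49.7 z 0.0455
now [512.7 506.1 176. ] yaw 10.8 tilt 0.06 w 61.9 grip 0.0 F [ 0.1 -0.4 -0.9] t 22.05 q [ 1.05  0.47  0.04 -0.   -1.14  0.71]
```

View pics/t3.png

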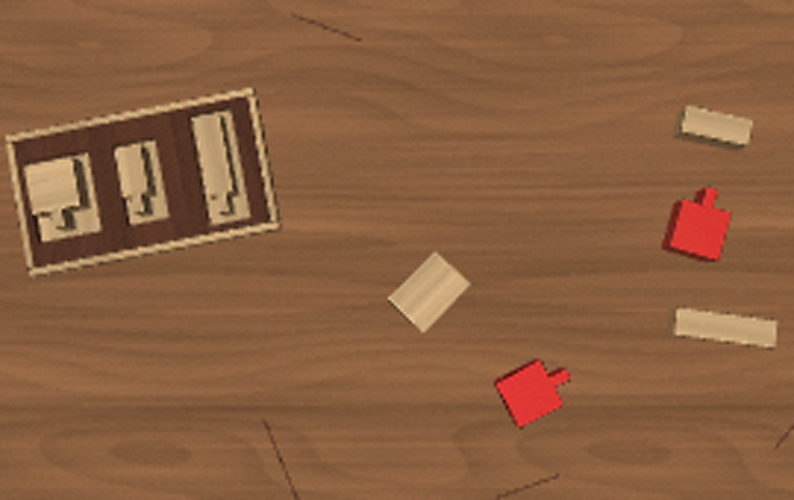

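All three keys sit in their bays, within about 1.5 mm of centre and aligned, with tops at about 44 mm as they should be when flat on the pocket floor. The blanks and the red pieces have not moved.

```bash
python3 -c "
from workcell import hand_in; print(hand_in())"
```

```text
the job is handed in; nothing more can be done
None
```

The long, short and wide keys are lying flat in their matching bays, the blanks and red look-alikes are where they were, and the job was handed in at about 22 s on the robot's clock.

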